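Slide the long wheel guide pin home in its V-groove

ROBOT

A 7-joint arm with a two-finger parallel gripper is mounted at the origin on the work surface. World frame = base frame: x ahead of the robot, y to its left, z up, the work surface at z = 0. Lengths are in m, angles in rad, forces in N, time in s.
With the tool pointing down it reaches from about 0.425 to 0.95 m from the base axis. Payload 4.7 kg.
Tool frame: the origin (TCP) lies at the very end of the fingers, on their centre line; the grasp point (between the pads) lies 19 mm behind it (robot.pinch_z is the distance from the TCP to the grasp point, in m); z points along the fingers, y is the line along which they close (so a half turn about z gives the same grasp; the last joint's range is limited). The gripper opens to 87 mm and grips with 3 to 60 N. Pads are 19 mm wide; open, the fingers measure 117 mm over their backs; the gripper's body (75 mm by 190 mm) begins 51 mm behind the grasp point.
Start: joints at [1.115, 0.469, -0.049, 1.532, 0.024, 1.141, -0.082], TCP at [0.279, -0.614, 0.223] pointing down, gripper open.
Joint ranges: [-2.59, 2.59], [-0.33, 1.99], [-1.39, 1.29], [0.1, 2.45], [-1.04, 4.18], [0.21, 1.99], [-2.66, 2.66]. Speed limits (rad/s): [2.57, 2.57, 3.14, 3.14, 3.14, 3.14, 3.14].

INTERFACE

Orientations are given as a rotation vector (axis times angle).
In Python, from rig import readout, snapshot, camera_info, order, robot gives the robot as it stands.
- The arm moves only by the shell command python3 -m jog 'ROWS'. ROWS is a JSON object of lists of equal length, an entry for each row: "dp": the shift along the tool's x, y, z in m, a list of three; "rot": the turn, a rotation vector about the tool's x, y, z in rad, a list of three; "claw": the opening, from 0 (shut) to 1 (fully open). A call has 1 to 20 rows; each row is the pose to reach, as a shift and turn from the pose commanded when the call began, along the tool's axes at that moment; what a row does not reach only later rows make up. A row lasts 1/12 s, in which the tool goes at most 41.7 mm and 7.16 degrees, less where a joint would pass 70% of its speed; a pose out of reach is approached as far as the arm can. A call with a gripper value outside its range is refused whole. The fingers move at their own pace and stop on an object; the grip force is fixed at half the most. Time passes only in rows, so rows that repeat a pose let the fingers close. It gives the time, the measured TCP pose, the force, the opening and the grip force at its end, in the units of the state.
- readout.state(): the state, without advancing time (a new reading comes with each control period).
- snapshot(name): name is "scene" or "top" or "wrist"; returns the picture (480x640x3 uint8, red, green, blue); there is no depth.
- camera_info(name): a dict with "camera_matrix" (3x3 intrinsics, pixels), "origin" and "orientation" of the camera in the world; the wrist camera has in their place "T_tool_cam" (4x4, takes a point from camera to tool coordinates, whose origin is the TCP and whose axes are the flange's). Camera axes: x right, y up, looking along -z (the intrinsics and any distortion apply to the point x, -y, -z); pixel columns grow to the right and rows downward; lengths in m; the calibration is good to about 2 mm. A picture is of the moment at which its call begins: read the wrist's pose just before it. camera_info takes no time and is no camera call.
- order.close_job(): hands the job in; it is judged then, once.
The state is a dict: "time": time; "q": joint angles; "dq": joint speeds; "joint_torque": joint torques, N m; "eef_pos": TCP position; "orientation": TCP orientation; "force": force on the tool from outside, world axes, zero at the start; "torque": the same for the moment, N m; "gripper_width": finger opening in m; "grasp_force": force on a finger pad.
Only numpy, scipy, OpenCV 4.12 (cv2) and the standard library are available. Lean on these libraries where they do the work, as an engineer would, in place of code of your own. Each camera call takes 0.05 s, during which the arm holds its last target. There are 200 camera calls.

TASK

Two steel wheel guide pins lie in the grooves of the grey plastic rack on the detailing table. Gently slide the longer pin along its groove until its threaded end is up against the steel stop plate, keeping it down in the groove all the way. Leave the shorter pin where it is.

Things in the scene. Friction and masses are not known exactly. Their poses are not given: they have to be found in the camera images.
- v_rack: fixed grey plastic rack, 290 mm long (x), 170 wide (y), flat top 40 mm above the table. Origin: underside centre, on the table. Two 90-degree V-grooves, 10 mm deep, 20 wide, run along x at y = +45 and -45 mm, open at the -x end. At the +x end a steel stop plate, 64 mm high, closes both: its face is at x = +130 mm.
- long_pin: longer steel pin, loose in either groove, ~0.3 kg. 120 mm long: smooth shank dia 22 x 98 mm, then dark threaded end dia 14 x 22 mm. Origin: on its axis, mid-length; x along the pin to the threaded end, which points at the stop plate (rack +x). It may roll about x. Axis 45.6 mm above the table. Against the stop its origin is at rack x = +70 mm; it starts 70 to 115 mm short of that.
- short_pin: shorter steel pin, loose in the other groove, 90 mm from the long one's axis: same shape and diameter, 72 mm long overall (shank 50, threaded end 22 mm). Origin and axes as for the long pin. To be left alone.
Mind the look-alikes: they are no part of the job. What is shaped like the long_pin but pink or red is not meant.

How it is judged:
By the outcome, as a careful person would: the job done as asked, in the order asked, and still so for the second after the job is handed in, with the robot touching nothing.
It also fails if it takes over 29 s, if anything falls off the work surface, if the arm or the gripper's body presses on something with over 40 N, if the wrist force passes 120 N, or if a joint passes its speed limit or range.

## Working session

There is one attempt and no reset: what is moved stays moved. The work goes in short steps, Python scripts to look and compute and a shell command to move; the robot and the scene stay as the last step left them, time stands still between calls to the robot, and variables do not carry over. Pictures are saved under pics/ and viewed, at most 10 in all, crops included, and the job is handed in when it is done.

```bash
mkdir -p pics; python3 - <<'E'
from rig import readout, snapshot, camera_info, robot
import cv2,numpy as np
for n in("scene","top"):
    cv2.imwrite(f"pics/{n}0.png",snapshot(n)[:,:,::-1])
    i=camera_info(n);print({k:np.round(v,3).tolist() if not isinstance(v,str) else v for k,v in i.items()})
print(camera_info("wrist"));s=readout.state();print(s);print(robot.pinch_z)
E
```

```text
{'camera_matrix': [[469.556, 0.0, 325.269], [0.0, 469.556, 233.169], [0.0, 0.0, 1.0]], 'origin': [0.756, -0.446, 0.49], 'orientation': [0.855, 0.198, 0.43]}
{'camera_matrix': [[442.967, 0.0, 321.097], [0.0, 442.967, 239.265], [0.0, 0.0, 1.0]], 'origin': [0.446, 0.014, 0.687], 'orientation': [0.076, -0.143, -1.539]}
{'camera_matrix': array([[369.46082099,   0.        , 324.72172906],
       [  0.        , 369.46082099, 240.82287482],
       [  0.        ,   0.        ,   1.        ]]), 'T_tool_cam': array([[ 1.77358845e-04,  9.68886595e-01,  2.47505020e-01,
         6.89114907e-02],
       [ 9.99999910e-01, -2.67345464e-04,  3.29967477e-04,
        -6.88286855e-04],
       [ 3.85870409e-04,  2.47504940e-01, -9.68886555e-01,
        -1.61555239e-01],
       [ 0.00000000e+00,  0.00000000e+00,  0.00000000e+00,
         1.00000000e+00]])}
{'time': 0.1, 'q': array([ 1.11508258,  0.46941972, -0.04856924,  1.5335811 ,  0.02411562,
        1.14100837, -0.08232528]), 'dq': array([ 0.0003774 , -0.00086866,  0.0014322 , -0.00140881, -0.0003275 ,
        0.00114777,  0.00012116]), 'joint_torque': array([ 8.75317510e-04, -5.09169531e+01, -8.10749503e-02, -2.36829847e+01,
       -6.14488358e-02,  3.44773347e-02,  8.33978970e-05]), 'eef_pos': array([ 0.27919857, -0.61395082,  0.22156176]), 'orientation': array([-3.06860211e+00, -6.64966487e-01,  7.45863856e-04]), 'force': array([0.75018812, 0.45035516, 0.53060983]), 'torque': array([0.00612918, 0.03934796, 0.03033556]), 'grasp_force': 0.0, 'gripper_width': 0.08708323002828862}
0.0187
```

View pics/scene0.png

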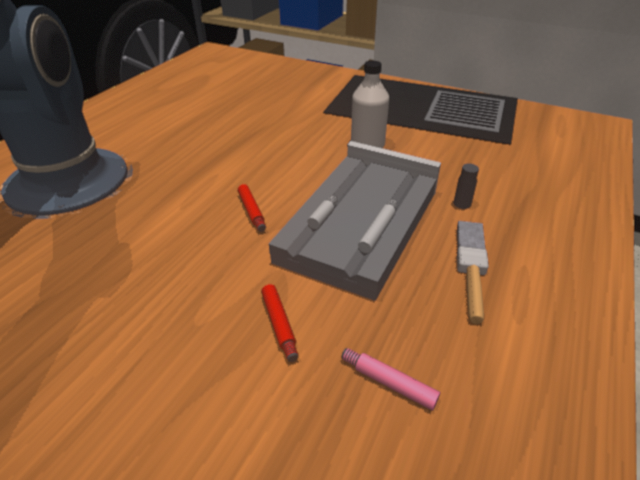

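View pics/top0.png

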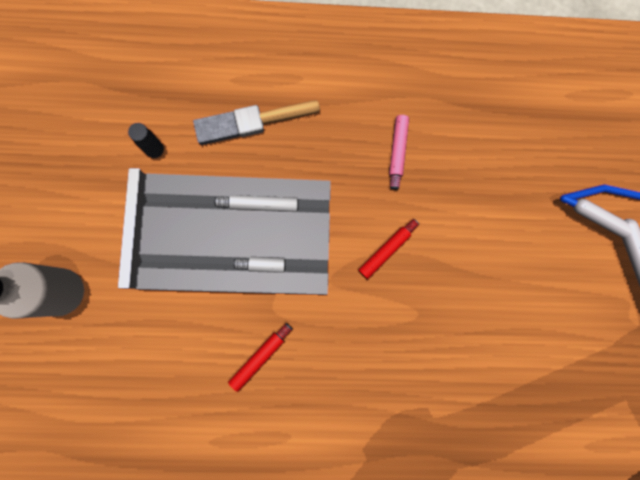

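Candidates in the top view: grey longer pin (257,203), grey shorter pin (262,265), pink pin (399,150), red pins (388,250) and (260,357). I choose the grey pin at (257,203): it is longer, its thread at (222,202) faces the stop plate at (130,230), and it also appears in the scene view at (378,227).

```bash
cat > h.py <<'E'
import numpy as np,cv2
from scipy.spatial.transform import Rotation as R
from rig import camera_info,readout
def cam(n,s=None):
    i=camera_info(n);K=i["camera_matrix"]
    if n=="wrist":
        T=np.eye(4);T[:3,:3]=R.from_rotvec(s["orientation"]).as_matrix();T[:3,3]=s["eef_pos"];T=T@i["T_tool_cam"]
        return K,T[:3,3],T[:3,:3]
    return K,np.array(i["origin"]),R.from_rotvec(i["orientation"]).as_matrix()
def ray(c,p):
    K,o,M=c;d=np.linalg.solve(K,[p[0],p[1],1]);d=M@(d*[1,-1,-1]);return o,d/np.linalg.norm(d)
def onz(c,p,z):
    o,d=ray(c,p);return o+d*(z-o[2])/d[2]
def tri(c1,p1,c2,p2):
    o1,d1=ray(c1,p1);o2,d2=ray(c2,p2)
    t=np.linalg.lstsq(np.c_[d1,-d2],o2-o1,rcond=None)[0]
    a,b=o1+d1*t[0],o2+d2*t[1];return (a+b)/2,np.linalg.norm(a-b)
def blobs(img,roi,thr):
    x0,y0,x1,y1=roi;h=cv2.cvtColor(img,cv2.COLOR_BGR2HSV)[y0:y1,x0:x1]
    m=((h[...,2]>thr)&(h[...,1]<40)).astype(np.uint8)
    out=[]
    for c in cv2.findContours(m,0,1,offset=(x0,y0))[0]:
        if cv2.contourArea(c)>60:
            r=cv2.minAreaRect(c);b=cv2.boxPoints(r);e=[(b[i]+b[(i+1)%4])/2 for i in range(4)]
            if np.linalg.norm(e[0]-e[2])<np.linalg.norm(e[1]-e[3]): e=e[1:]+e[:1]
            out.append((r,e[0],e[2]))
    return out
E
python3 - <<'E'
from h import *
t=cv2.imread("pics/top0.png");s=cv2.imread("pics/scene0.png")
for n,im,roi in(("top",t,(145,170,335,300)),("scene",s,(270,165,430,290))):
    for thr in (135,150):
        for r,a,b in blobs(im,roi,thr): print(n,thr,np.round(r[0]),np.round(r[1],1),a.round(1),b.round(1),onz(cam(n),a,.0456).round(3),onz(cam(n),b,.0456).round(3))
ct=cam("top")
for p in((143,175),(330,181),(327,294),(138,290)): print(onz(ct,p,.04).round(3))
a=cv2.resize(t[165:300,115:340],None,fx=3,fy=3,interpolation=2);cv2.imwrite("pics/crop.png",a)
E
```

```text
top 135 [236. 250.] [184.1  81.6] [143.7 247.4] [327.7 253.1] [0.517 0.241 0.046] [ 0.517 -0.023  0.046]
top 135 [237. 192.] [183.5  30.2] [145.7 188.7] [329. 196.] [0.603 0.246 0.046] [ 0.602 -0.023  0.046]
top 150 [236. 281.] [182.2  20. ] [144.7 277.5] [326.8 283.8] [0.474 0.237 0.046] [ 0.472 -0.023  0.046]
top 150 [236. 239.] [183.9  58.5] [144.  236.1] [327.8 242.6] [0.533 0.242 0.046] [ 0.532 -0.023  0.046]
top 150 [243. 192.] [171.3  29.7] [157.9 188.7] [329.  195.8] [0.604 0.228 0.046] [ 0.602 -0.023  0.046]
scene 135 [378. 224.] [11.3 47.2] [391.1 204.4] [364.5 243.4] [0.585 0.137 0.046] [0.583 0.032 0.046]
scene 135 [321. 210.] [10.2 26. ] [330.2 200.3] [312.6 219.4] [0.494 0.104 0.046] [0.491 0.048 0.046]
scene 150 [378. 224.] [ 9.5 45.8] [390.6 204.8] [364.6 242.5] [0.585 0.136 0.046] [0.583 0.034 0.046]
scene 150 [321. 210.] [ 8.4 24.6] [329.4 200.5] [313.1 218.8] [0.493 0.103 0.046] [0.491 0.05  0.046]
[0.625 0.253 0.04 ]
[ 0.627 -0.024  0.04 ]
[ 0.458 -0.024  0.04 ]
[0.456 0.246 0.04 ]
```

View pics/crop.png

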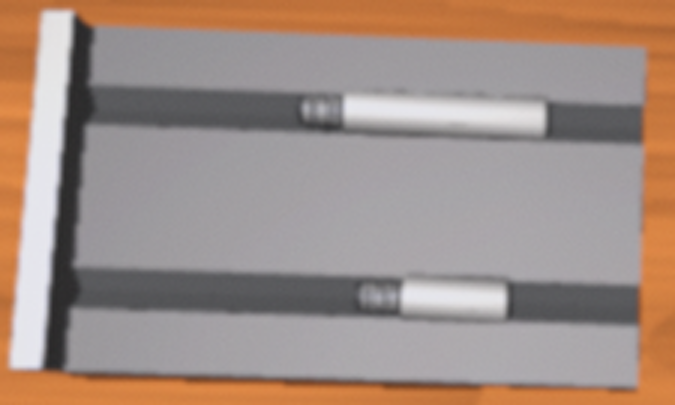

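The crop confirms the choice: bright shank from (230,203) to (297,204), dark thread ending at about (215,202), and the open groove ahead to the plate. Next I triangulate the pin ends and work out the approach.

```bash
cat >> h.py <<'E'
def totool(s,p,yaw):
    M=R.from_rotvec(s["orientation"]);G=R.from_matrix(np.array([[np.cos(yaw),np.sin(yaw),0],[np.sin(yaw),-np.cos(yaw),0],[0,0,-1]]))
    return M.inv().apply(np.array(p)-s["eef_pos"]).round(4),(M.inv()*G).as_rotvec().round(4)
E
python3 - <<'E'
from h import *
t=cv2.imread("pics/top0.png");s=cv2.imread("pics/scene0.png");ct,cs=cam("top"),cam("scene")
T=[b for b in blobs(t,(150,195,325,280),190)];S=blobs(s,(270,165,430,290),150)
T=sorted(T,key=lambda b:-max(b[0][1]))[:2];S=sorted(S,key=lambda b:-max(b[0][1]))[:2]
for b,c in zip(T,S):
    te=sorted(b[1:],key=lambda e:-e[0]);se=sorted(c[1:],key=lambda e:-e[1])
    print(np.round(b[0][1],1),[ (e.round(1),*[np.round(v,4) for v in tri(ct,e,cs,f)]) for e,f in zip(te,se)])
st=readout.state()
for y in(np.pi/2,): print(totool(st,[.584,-.02,.14],y))
E
```

```text
[65.4  7.8] [(array([295.1, 203.6], dtype=float32), array([0.5864, 0.0265, 0.053 ]), np.float64(0.0017)), (array([229.8, 200.2], dtype=float32), array([0.5886, 0.1213, 0.0565]), np.float64(0.0012))]
[33.3  7.9] [(array([282.1, 264.7], dtype=float32), array([0.4966, 0.0419, 0.053 ]), np.float64(0.0018)), (array([248.9, 262.6], dtype=float32), array([0.499 , 0.0896, 0.0564]), np.float64(0.001))]
(array([ 0.5233, -0.4143,  0.0823]), array([-1.700e-03, -1.000e-03, -1.144e+00]))
```

```bash
python3 -m jog '{"dp":[[0.523,-0.414,0.082],[0.523,-0.414,0.082],[0.523,-0.414,0.082],[0.523,-0.414,0.082],[0.523,-0.414,0.082],[0.523,-0.414,0.082],[0.523,-0.414,0.082],[0.523,-0.414,0.082],[0.523,-0.414,0.082],[0.523,-0.414,0.082],[0.523,-0.414,0.082],[0.523,-0.414,0.082],[0.523,-0.414,0.082],[0.523,-0.414,0.082],[0.523,-0.414,0.082],[0.523,-0.414,0.082],[0.523,-0.414,0.082],[0.523,-0.414,0.082],[0.523,-0.414,0.082],[0.523,-0.414,0.082]],"rot":[[0,0,-1.144],[0,0,-1.144],[0,0,-1.144],[0,0,-1.144],[0,0,-1.144],[0,0,-1.144],[0,0,-1.144],[0,0,-1.144],[0,0,-1.144],[0,0,-1.144],[0,0,-1.144],[0,0,-1.144],[0,0,-1.144],[0,0,-1.144],[0,0,-1.144],[0,0,-1.144],[0,0,-1.144],[0,0,-1.144],[0,0,-1.144],[0,0,-1.144]],"claw":[0,0,0,0,0,0,0,0,0,0,0,0,0,0,0,0,0,0,0,0]}'
python3 - <<'E'
from h import *
from rig import snapshot
s=readout.state();im=snapshot("wrist")[:,:,::-1].copy();cv2.imwrite("pics/w1.png",im)
c=cam("wrist",s);print(s["time"],s["eef_pos"],s["q"].round(2),s["gripper_width"],c[1])
for r,a,b in blobs(im,(0,0,640,480),190): print(np.round(r[0]),np.round(r[1]),a,b,onz(c,a,.0456).round(4),onz(c,b,.0456).round(4))
E
```

```text
time: 1.77
eef_pos: [0.5835, -0.0234, 0.1402]
orientation: [2.224, 2.218, -0.003]
force: [-0.1, -0.8, -0.5]
gripper_width: 0.0001
grasp_force: 0.0
1.7667 [ 0.5834687  -0.02344276  0.14024445] [ 0.33  0.45 -0.48  1.82  0.25  0.93 -0.26] 0.00010166718004194224 [0.58506715 0.04536391 0.3016965 ]
[173. 120.] [125.  67.] [168.0069    57.582764] [178.37244 181.96898] [0.4853 0.1    0.0456] [0.484  0.0217 0.0456]
[532.  54.] [58. 65.] [563.2107  45.181 ] [500.22852  62.81601] [0.735  0.1065 0.0456] [0.6965 0.0964 0.0456]
[540.   8.] [19. 18.] [538.9608     -1.4148636] [541.9851    17.739193] [0.7161 0.1324 0.0456] [0.7194 0.122  0.0456]
[512.  14.] [28. 29.] [527.  14.] [498.  14.] [0.7099 0.1241 0.0456] [0.692  0.1241 0.0456]
[355.  93.] [ 75. 187.] [356.88068     -0.77331436] [352.98956 185.99979] [0.6046 0.1324 0.0456] [0.6041 0.0186 0.0456]
[261.  92.] [183. 108.] [261.   0.] [261. 183.] [0.5458 0.1322 0.0456] [0.5408 0.0208 0.0456]
```

View pics/w1.png

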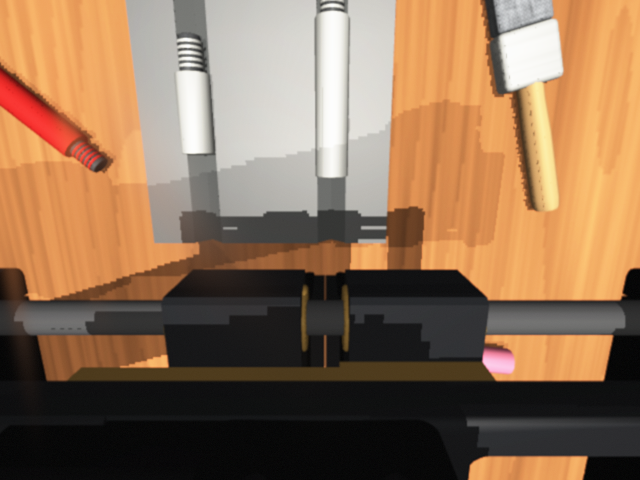

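The wrist view shows the long pin's shank end at (332,178), with empty groove behind it and the short pin at left, rear (198,154). The closed fingers are centred near u=325.

```bash
python3 - <<'E'
from h import *
s=readout.state();c=cam("wrist",s)
for p in((332,178),(332,13),(316,100),(348,100),(198,154),(156,243),(387,242),(325,270)): print(p,onz(c,p,.0566).round(4),onz(c,p,.04).round(4))
a,b=onz(c,(332,178),.053),None
ct=cam("top");print(tri(c,(332,178),ct,(297,204)))
print(totool(s,[.587,-.004,.0455],np.pi/2))
E
```

```text
(332, 178) [0.5896 0.0248 0.0566] [0.5899 0.0234 0.04  ]
(332, 13) [0.5894 0.1214 0.0566] [0.5897 0.1265 0.04  ]
(316, 100) [0.5795 0.073  0.0566] [0.5791 0.0749 0.04  ]
(348, 100) [0.5995 0.0729 0.0566] [0.6004 0.0748 0.04  ]
(198, 154) [0.5029 0.0404 0.0566] [0.4973 0.0401 0.04  ]
(156, 243) [ 0.4688 -0.019   0.0566] [ 0.4609 -0.0233  0.04  ]
(387, 242) [ 0.6274 -0.0187  0.0566] [ 0.6302 -0.0231  0.04  ]
(325, 270) [ 0.5848 -0.0389  0.0566] [ 0.5848 -0.0445  0.04  ]
(array([0.58963315, 0.02392453, 0.04070306]), np.float64(0.0009859997622785918))
(array([0.0198, 0.0035, 0.0949]), array([-0.0007,  0.0014, -0.0034]))
```

```bash
python3 -m jog '{"dp":[[0.012,0.005,0.03],[0.014,0.005,0.06],[0.014,0.005,0.08],[0.014,0.005,0.09],[0.014,0.005,0.094],[0.014,0.005,0.094],[0.014,0.005,0.094]],"rot":[[0,0,0],[0,0,0],[0,0,0],[0,0,0],[0,0,0],[0,0,0],[0,0,0]],"claw":[0,0,0,0,0,0,0]}'
python3 - <<'E'
from h import *
from rig import snapshot
s=readout.state();print(s["time"],s["eef_pos"],s["force"]);a=snapshot("wrist")[:,:,::-1];b=snapshot("scene")[:,:,::-1]
cv2.imwrite("pics/w2.png",np.hstack([cv2.resize(a,(400,300)),cv2.resize(b[120:330,240:520],(400,300))]))
E
```

```text
time: 2.4
eef_pos: [0.59, -0.0078, 0.0477]
orientation: [2.222, 2.219, 0.002]
force: [0.0, -0.6, 0.5]
gripper_width: 0.0006
grasp_force: 0.0
2.4 [ 0.59000429 -0.00783994  0.04766804] [ 0.01537047 -0.63506002  0.46731942]
```

View pics/w2.png

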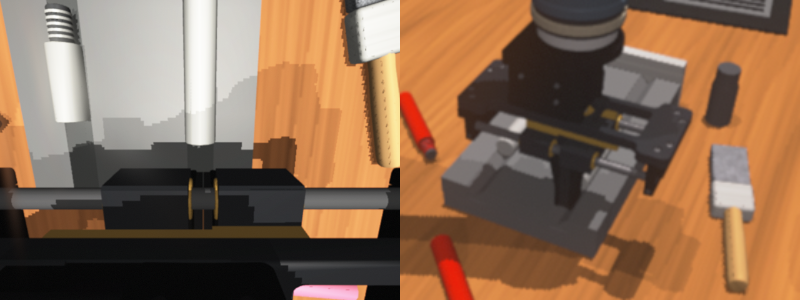

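Left: the fingers sit in line behind the shank end, rear at about (200,145) of the half-size image. Right: the fingertips stand on the groove behind the pin, clear of the rack. Now I push slowly.

```bash
python3 -m jog '{"dp":[[0.005,0,0.001],[0.01,0,0.0015],[0.014,0,0.0015],[0.017,0,0.0015],[0.019,0,0.0015],[0.021,0,0.0015],[0.023,0,0.0015],[0.026,0,0.0015],[0.029,0,0.0015],[0.032,0,0.0015],[0.036,0,0.0015],[0.04,0,0.0015],[0.044,0,0.0015],[0.048,0,0.0015],[0.052,0,0.0015],[0.056,0,0.0015],[0.06,0,0.0015],[0.063,0,0.0015],[0.065,0,0.0015],[0.065,0,0.0015]],"rot":[[0,0,0],[0,0,0],[0,0,0],[0,0,0],[0,0,0],[0,0,0],[0,0,0],[0,0,0],[0,0,0],[0,0,0],[0,0,0],[0,0,0],[0,0,0],[0,0,0],[0,0,0],[0,0,0],[0,0,0],[0,0,0],[0,0,0],[0,0,0]],"claw":[0,0,0,0,0,0,0,0,0,0,0,0,0,0,0,0,0,0,0,0]}'
python3 - <<'E'
from h import *
from rig import snapshot
s=readout.state();print(s["time"],s["eef_pos"],s["force"]);a=snapshot("wrist")[:,:,::-1];b=snapshot("scene")[:,:,::-1]
cv2.imwrite("pics/w3.png",np.hstack([cv2.resize(a,(400,300)),cv2.resize(b[120:330,240:520],(400,300))]))
E
```

```text
time: 4.17
eef_pos: [0.5893, 0.0578, 0.0452]
orientation: [2.221, 2.221, -0.0]
force: [-0.0, -3.4, 3.6]
gripper_width: 0.0002
grasp_force: 2.0
4.1667 [0.58930608 0.05777703 0.04518087] [-0.03729722 -3.44252507  3.60398607]
```

View pics/w3.png

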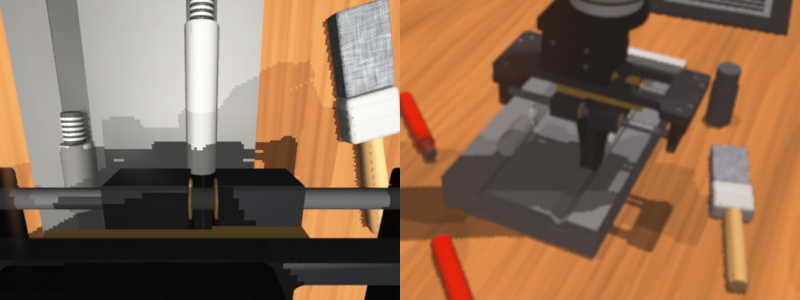

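The pin is moving with the fingers: its tail is at (200,172) in the left half, still straight in the groove, and the push force is 3.4 N. I continue the push.

```bash
python3 -m jog '{"dp":[[0.003,0,-0.0005],[0.006,0,-0.0005],[0.009,0,-0.0005],[0.012,0,-0.0005],[0.015,0,-0.0005],[0.018,0,-0.0005],[0.021,0,-0.0005],[0.024,0,-0.0005],[0.027,0,-0.0005],[0.03,0,-0.0005],[0.033,0,-0.0005],[0.036,0,-0.0005],[0.039,0,-0.0005],[0.042,0,-0.0005],[0.045,0,-0.0005],[0.048,0,-0.0005],[0.051,0,-0.0005],[0.053,0,-0.0005],[0.055,0,-0.0005],[0.056,0,-0.0005]],"rot":[[0,0,0],[0,0,0],[0,0,0],[0,0,0],[0,0,0],[0,0,0],[0,0,0],[0,0,0],[0,0,0],[0,0,0],[0,0,0],[0,0,0],[0,0,0],[0,0,0],[0,0,0],[0,0,0],[0,0,0],[0,0,0],[0,0,0],[0,0,0]],"claw":[0,0,0,0,0,0,0,0,0,0,0,0,0,0,0,0,0,0,0,0]}'
python3 - <<'E'
from h import *
from rig import snapshot
s=readout.state();print(s["time"],s["eef_pos"],s["force"]);a=snapshot("wrist")[:,:,::-1];b=snapshot("scene")[:,:,::-1]
cv2.imwrite("pics/w4.png",np.hstack([cv2.resize(a,(400,300)),cv2.resize(b[120:330,240:520],(400,300))]))
E
```

```text
time: 5.93
eef_pos: [0.5891, 0.1143, 0.0455]
orientation: [-2.221, -2.222, -0.0]
force: [0.6, -2.4, -0.7]
gripper_width: 0.0004
grasp_force: 1.0
5.9333 [0.58914913 0.1142637  0.04554518] [ 0.60016598 -2.35000082 -0.68737621]
```

View pics/w4.png

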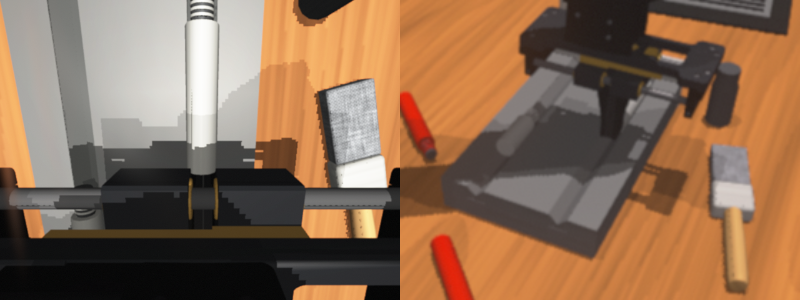

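The pin is still seated and moving, with about 8 mm to go. I finish in small steps and watch the force.

```bash
python3 -m jog '{"dp":[[0.001,0,0],[0.002,0,0],[0.003,0,0],[0.004,0,0],[0.005,0,0],[0.005,0,0]],"rot":[[0,0,0],[0,0,0],[0,0,0],[0,0,0],[0,0,0],[0,0,0]],"claw":[0,0,0,0,0,0]}'; python3 -m jog '{"dp":[[0.0007,0,0],[0.0014,0,0],[0.002,0,0],[0.002,0,0]],"rot":[[0,0,0],[0,0,0],[0,0,0],[0,0,0]],"claw":[0,0,0,0]}'
```

```text
time: 6.53
eef_pos: [0.5892, 0.1191, 0.0455]
orientation: [2.221, 2.222, 0.0]
force: [0.7, -2.9, -0.8]
gripper_width: 0.0002
grasp_force: 0.9
time: 6.87
eef_pos: [0.5892, 0.1192, 0.0455]
orientation: [2.222, 2.219, -0.003]
force: [0.5, -5.2, 1.0]
gripper_width: 0.0001
grasp_force: 2.7
```

```bash
python3 -m jog '{"dp":[[0.0007,0,0],[0.0014,0,0],[0.002,0,0],[0.002,0,0]],"rot":[[0,0,0],[0,0,0],[0,0,0],[0,0,0]],"claw":[0,0,0,0]}'
python3 - <<'E'
from h import *
from rig import snapshot
b=snapshot("top")[:,:,::-1];cv2.imwrite("pics/t5.png",cv2.resize(b[160:300,110:340],None,fx=3,fy=3,interpolation=2))
E
```

```text
time: 7.2
eef_pos: [0.5892, 0.1193, 0.0455]
orientation: [2.222, 2.217, -0.007]
force: [0.4, -8.3, 2.0]
gripper_width: 0.0002
grasp_force: 4.2
```

View pics/t5.png

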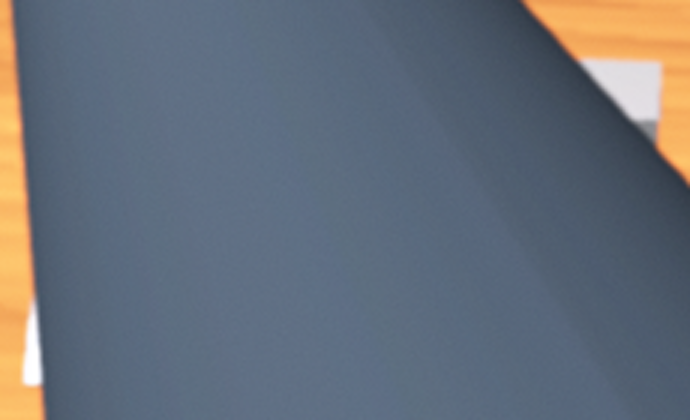

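The arm blocks the top view. The TCP has stopped at y=0.1193 while the force rises, so the pin is against the plate. I back off straight, then lift and look.

```bash
python3 -m jog '{"dp":[[-0.004,0,0],[-0.01,0,0],[-0.02,0,0],[-0.025,0,-0.01],[-0.025,0,-0.04],[-0.025,0,-0.08],[-0.025,0,-0.12],[-0.025,0,-0.14],[-0.025,0,-0.14],[-0.025,0,-0.14]],"rot":[[0,0,0],[0,0,0],[0,0,0],[0,0,0],[0,0,0],[0,0,0],[0,0,0],[0,0,0],[0,0,0],[0,0,0]],"claw":[0,0,0,0,0,0,0,0,0,0]}'
python3 - <<'E'
from h import *
from rig import snapshot
s=readout.state();a=snapshot("wrist")[:,:,::-1];print(s["time"],s["force"])
cv2.imwrite("pics/w6.png",a)
E
```

```text
time: 8.08
eef_pos: [0.5898, 0.0981, 0.1876]
orientation: [2.22, 2.22, 0.005]
force: [-0.9, -0.5, -0.9]
gripper_width: 0.0005
grasp_force: 0.0
8.0833 [-0.93640948 -0.49293652 -0.9058554 ]
```

View pics/w6.png

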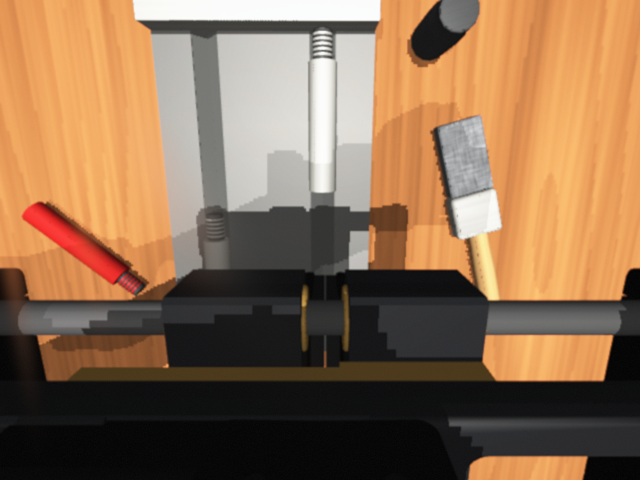

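The thread tip is at (322,28), touching the dark plate face (rows 22–33), with the shank still in the groove. The short pin's thread at (214,225) is where it was, and the gripper is clear.

```bash
python3 -c "
from rig import order
print(order.close_job())"
```

```text
the job is handed in; nothing more can be done
None
```

The long pin is up against the stop plate and still down in its groove, the short pin was not touched, and the job was handed in at about 8 s with the gripper clear.

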